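Wind the press plunger out of the mould and serve the mould on the turntable

TASK

Wind the crank of the small steel kitchen press anticlockwise (seen from above) to draw the plunger up out of the mould: the plunger's tight rubber lip drags all the way and then suddenly lets go. Wind on a little so that the plunger hangs clear, but do not jam the screw hard at its top end. Then slide the mould forward out of the guide rails along the base, and stand it upright and gently on the empty ringed place of the turntable, leaving everything else there undisturbed.

Things in the scene. Friction and masses are not known exactly. Their poses are not given: they have to be found in the camera images.
- press: Fixed steel bench press. Origin on the shelf under the screw axis; -x is its open front. Base 156 wide, x -155 to +95 mm, top z = 18. Rails 58 mm either side, x -50 to +50, 30 high, lap 5 mm over the mould's foot (it cannot lift) and open to the front. Columns at y = +-68 mm; bridge z 190 to 208, x +-18 mm. The stem (16 mm thick) rises through bridge and hub, to z = 365.
- crank: Crank: flat arm on a hub nut over the bridge, axis = the press's z axis. Origin on the axis, z = 214; x points along the arm to the grip. Stays at this height. Anticlockwise from above raises the plunger 36 mm a turn; how deep it starts varies: 1/4 to 2 1/2 turns until the lip lets go. Some 5 to 11 N at the grip, even at rest, while the lip drags; under 2 N once it is out. Stays where left.
- crank_grip_top (a point): Centre of the top end of the crank's wooden grip: an upright cylinder 25 mm across, 55 mm long, free to spin on its pin, 85 mm from the crank axis. 1/4 turn after the lip lets go the plunger hangs 7 mm clear of the rim; about 2/3 turn after it, the screw jams. Over the front the grip blocks the way to the mould's handle.
- mould: Open steel mould, about 0.4 kg. Origin under its foot's centre, same axes as the press at the start. Foot 90 x 90 x 5 mm; round barrel 66 mm outside, 5 mm wall, rim 112 mm up. Loop handle of 10 mm round bar in the x-z plane on the -x side: top bar 88 mm up out to x = -84, then down at x = -95 mm. It slides to -x, once the plunger is clear; 100 mm out it stands free on the base.
- turntable: Olive-wood lazy Susan, 400 mm across, top 34 mm above the shelf; turns easily about its centre. Origin under its centre.
- free_place (a point): Centre of the empty place on the turntable's top: the largest dark turned ring (132 mm across), 115 mm from the turntable's centre, with no dish on it.
- dish1: White porcelain dish, 72 mm wide, 30 mm high, on the turntable; leave it alone. Origin at the centre of its underside.
- dish2: White porcelain dish, 72 mm wide, 30 mm high, on the turntable; leave it alone. Origin at the centre of its underside.
- dish3: White porcelain dish, 72 mm wide, 30 mm high, on the turntable; leave it alone. Origin at the centre of its underside.
- dish4: White porcelain dish, 72 mm wide, 30 mm high, on the turntable; leave it alone. Origin at the centre of its underside.
- fondue_pot: White enamel fondue pot, 164 mm wide, 90 mm high with a stub handle, on the turntable; leave it alone. Origin at the centre of its underside.
- burner_cup: Chrome burner cup, 62 mm wide, 40 mm high, on the turntable; leave it alone. Origin at the centre of its underside.
- jar: Glass jar with a steel screw lid, 78 mm wide, 106 mm high, on the shelf; leave it alone. Origin at the centre of its underside.
Things that resemble listed ones, but are neither listed nor needed, are in the scene too. What is shaped like the mould but red or yellow is not meant.

How it is judged:
By the outcome, as a careful person would: the job done as asked, in the order asked, and still so for the second after the job is handed in, with the robot touching nothing.
It also fails if it takes over 72 s, if anything falls off the work surface, if the arm or the gripper's body presses on something with over 40 N, if the wrist force passes 120 N, or if a joint passes its speed limit or range.

ROBOT

A 6-joint arm with a two-finger parallel gripper is mounted at the origin on the work surface. World frame = base frame: x ahead of the robot, y to its left, z up, the work surface at z = 0. Lengths are in m, angles in rad, forces in N, time in s.
With the tool pointing down it reaches from about 0.375 to 0.9 m from the base axis. Payload 3.1 kg.
Tool frame: the origin (TCP) lies at the very end of the fingers, on their centre line; the grasp point (between the pads) lies 19 mm behind it; z points along the fingers, y is the direction in which the jaws open and shut (so a half turn about z gives the same grasp; the last joint's range is limited). The gripper opens to 85 mm and grips with 20 to 120 N. Pads are 22 mm wide; open, the fingers measure 114 mm over their backs; the gripper's body (76 mm by 85 mm) begins 54 mm behind the grasp point. The pads swing forward as they close: fully open they stand 13 mm farther back than shut.
Start: joints at [-1.437, 0.527, 1.433, -0, 1.181, -0.178], TCP at [0.192, -0.595, 0.231] pointing down, gripper open.
Joint ranges: [-3.08, 3.08], [-0.75, 2.2], [0.22, 2.44], [-1.43, 4.57], [0, 2.65], [-2.85, 2.85]. Speed limits (rad/s): [2.79, 2.79, 3.14, 3.14, 3.14, 3.14].

INTERFACE

Orientations are given as [roll, pitch, yaw] about the fixed x, y, z axes, in that order (R = Rz(yaw) Ry(pitch) Rx(roll)).
In Python, from cell import robot, planner, camera, finish_job gives the robot as it stands. The module is installed in compiled form; this text tells all that it offers. Calls block until the motion is done:
- robot.move_ptp(position, orientation): joint-space move of the TCP to a pose.
- robot.line_to(position, rot=None, v=0.15): straight line of the TCP; rot=None keeps the orientation; v is the mean speed in m/s.
- robot.goto_joints(angles): joint-space move.
- robot.gripper_open() and robot.close(grasp_force=None): open the fingers fully, or close them until they stop; grasp_force is the grip in N (None keeps the last).
- robot.hold(seconds).
- planner.inverse_kinematics(position, orientation): joint angles nearest the present ones, or None.
- camera(name): name is "side" or "top"; returns a dict with "color" (480x640x3 uint8, red, green, blue), "vfov" (degrees; the focal length in pixels is half the picture's height over the tangent of half this angle, whatever the lens; pixels are square), "cx", "cy" (the principal point, pixels), "view" (4x4, takes a point from world to camera coordinates). Camera axes: x right, y up, looking along -z (the intrinsics and any distortion apply to the point x, -y, -z); pixel columns grow to the right and rows downward; lengths in m; the calibration is good to about 2 mm. A picture is of the moment at which its call begins. There is no depth.
A pose or a line that the arm cannot do raises robot.IKError and nothing moves.
- finish_job(): hands the job in, once; it reports no verdict.
Readings, each from a call of its own:
- robot.read_t(): time.
- robot.read_joint_positions(): joint angles.
- robot.read_joint_vel(): joint speeds.
- robot.read_joint_torque(): joint torques, N m.
- robot.read_tcp_pos(): TCP position.
- robot.read_eef_rot(): TCP orientation.
- robot.read_contact_force(): force on the tool from outside, world axes, zero at the start.
- robot.read_wrist_torque(): the same for the moment, N m.
- robot.read_opening(): opening from 0.0 (shut) to 1.0 (fully open).
Only numpy, scipy, OpenCV 4.12 (cv2) and the standard library are available. Lean on these libraries where they do the work, as an engineer would, in place of code of your own. Each camera call takes 0.05 s, during which the arm holds its last target.

## Working session

There is one attempt and no reset: what is moved stays moved. The work goes in short steps, each a Python script; the robot and the scene stay as the last script left them, time stands still between calls to the robot, and variables do not carry over. Pictures are saved under pics/ and viewed, and the job is handed in when it is done.

```bash
ls; mkdir -p pics
python3 - <<'E'
from cell import robot, planner, camera
import cv2, numpy as np
for n in ("side","top"):
    c=camera(n); cv2.imwrite(f"pics/{n}0.png",c["color"][:,:,::-1])
    print(n,{k:v for k,v in c.items() if k!="color"})
print(robot.read_t(),robot.read_tcp_pos(),robot.read_eef_rot(),robot.read_contact_force(),robot.read_opening())
E
```

```text
pics
side {'vfov': 49.05774637116389, 'cx': 317.33849396364917, 'cy': 242.045947988445, 'view': array([[-0.67607726, -0.73682363, -0.00323634,  0.40170512],
       [ 0.49302877, -0.45563709,  0.74115955, -0.40777504],
       [-0.54757847,  0.49948551,  0.67132112, -1.3899056 ],
       [ 0.        ,  0.        ,  0.        ,  1.        ]])}
top {'vfov': 47.43713808185122, 'cx': 333.7116056400917, 'cy': 234.27049499060303, 'view': array([[-0.02051817, -0.99961445,  0.018707  ,  0.03018304],
       [ 0.99821823, -0.01943374,  0.05641545, -0.52826218],
       [-0.05603015,  0.01983121,  0.99823211, -1.58023035],
       [ 0.        ,  0.        ,  0.        ,  1.        ]])}
0.1 [ 0.19227117 -0.59401292  0.23040756] [-3.13960893e+00 -3.37554886e-04  3.12843227e-01] [-0.5259774   0.25633284  0.81452402] 0.9988425021421055
```

View pics/side0.png

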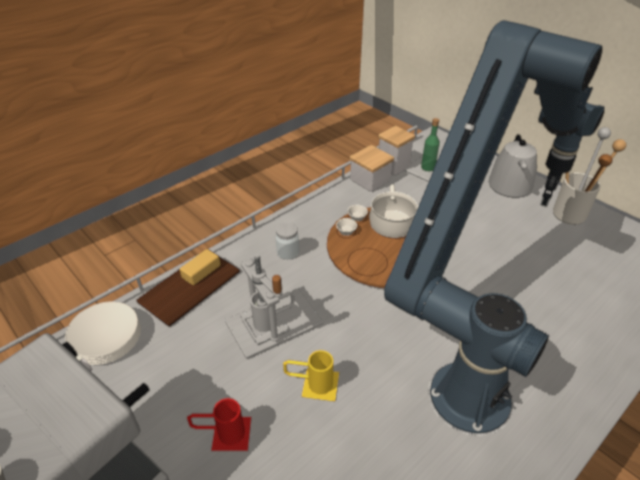

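View pics/top0.png

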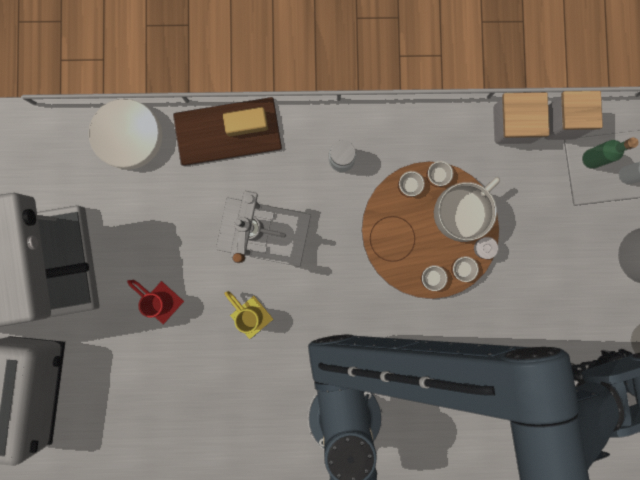

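Run:
```python
import cv2
a=cv2.imread("pics/top0.png")[180:285,200:340]; b=cv2.imread("pics/side0.png")[240:360,210:330]
cv2.imwrite("pics/z_top.png",cv2.resize(a,None,fx=5.5,fy=5.5,interpolation=cv2.INTER_CUBIC))
cv2.imwrite("pics/z_side.png",cv2.resize(b,None,fx=5,fy=5,interpolation=cv2.INTER_CUBIC))
```

```text
(no output)
```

View pics/z_top.png

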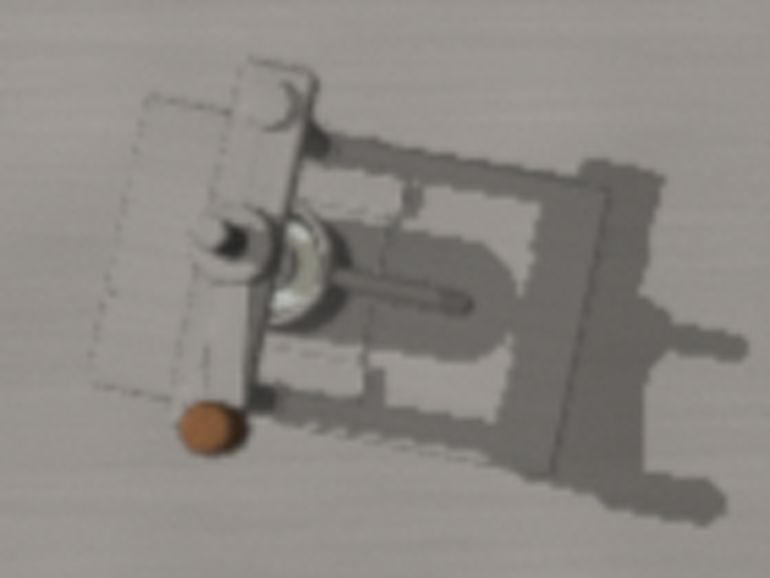

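View pics/z_side.png

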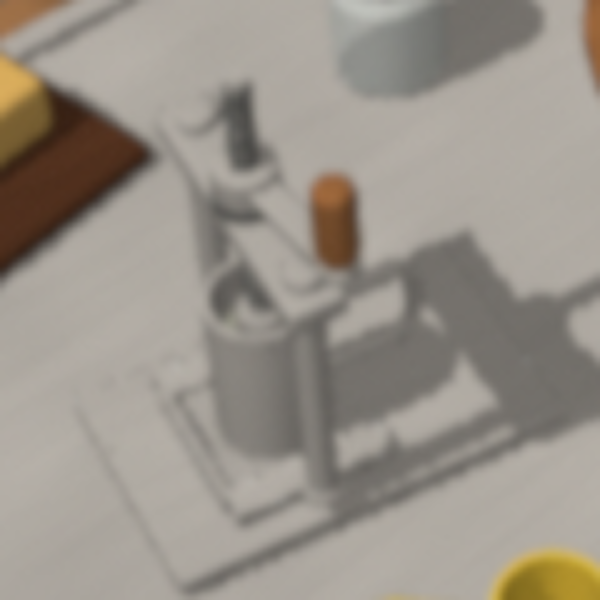

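```bash
cat > h.py <<'E'
import numpy as np, cv2
def ray(c,u,v):
    H,W=c["color"].shape[:2]; f=H/2/np.tan(np.radians(c["vfov"])/2)
    V=c["view"]; R=V[:3,:3]; t=V[:3,3]
    d=np.array([(u-c["cx"])/f,-(v-c["cy"])/f,-1.]); 
    o=-R.T@t; d=R.T@d; return o,d/np.linalg.norm(d)
def onz(c,u,v,z):
    o,d=ray(c,u,v); return o+d*(z-o[2])/d[2]
def proj(c,p):
    H,W=c["color"].shape[:2]; f=H/2/np.tan(np.radians(c["vfov"])/2)
    q=c["view"][:3,:3]@np.array(p)+c["view"][:3,3]; return c["cx"]+f*q[0]/-q[2], c["cy"]-f*q[1]/-q[2]
def tri(c1,a,c2,b):
    o1,d1=ray(c1,*a); o2,d2=ray(c2,*b)
    A=np.stack([d1,-d2],1); s=np.linalg.lstsq(A,o2-o1,rcond=None)[0]
    p,q=o1+s[0]*d1,o2+s[1]*d2; return (p+q)/2,np.linalg.norm(p-q)
E
python3 - <<'E'
from cell import robot, camera
from h import *
np.set_printoptions(precision=4,suppress=True)
T=camera("top");S=camera("side")
z=lambda x,y:(200+(x+.5)/5.5-.5,180+(y+.5)/5.5-.5)
zs=lambda x,y:(210+(x+.5)/5-.5,240+(y+.5)/5-.5)
P=[onz(T,*z(*p),.018)[:2] for p in [(148,95),(93,385),(607,188),(552,470)]]
bl,br,fl,fr=P
print(P, "widths",np.linalg.norm(bl-br),np.linalg.norm(fl-fr),"len",np.linalg.norm(bl-fl),np.linalg.norm(br-fr))
ex=(bl-fl+br-fr);ex/=np.linalg.norm(ex)
ey=np.array([-ex[1],ex[0]]); print("ex",ex,np.arctan2(ex[1],ex[0]),"cross", np.arctan2(*((br-bl+fr-fl)[::-1])))
c=(bl+br+fl+fr)/4; O=c+ex*.030
print("origin",O, np.hypot(*O))
# grip
def mask(I,lo,hi,box):
    h=cv2.cvtColor(I,cv2.COLOR_RGB2HSV); m=cv2.inRange(h,lo,hi); k=np.zeros_like(m); x0,y0,x1,y1=box;k[y0:y1,x0:x1]=m[y0:y1,x0:x1];return k
b=mask(T["color"],(5,110,60),(18,255,255),(225,245,255,270))
b2=mask(S["color"],(5,110,60),(18,255,255),(265,265,290,300))
for m in(b,b2):
    ys,xs=np.nonzero(m); print(len(xs),xs.mean(),ys.mean(),xs.min(),xs.max(),ys.min(),ys.max())
print("griptop",tri(T,z(206,428),S,zs(334,187)))
print("stemtop",tri(T,z(212,232),S,zs(236,90)))
for q in (.27,.28,.29): print(q,onz(T,*z(206,428),q),onz(S,*zs(334,187),q))
# ring
I=T["color"]; cv2.imwrite("pics/z_tt.png",cv2.resize(I[150:310,350:510],None,fx=3.7,fy=3.7,interpolation=cv2.INTER_CUBIC)[:,:,::-1])
E
```

```text
[array([0.6438, 0.3299]), array([0.4907, 0.3602]), array([0.5898, 0.0878]), array([0.4411, 0.1194])] widths 0.1560487048897022 0.15205786800063953 len 0.2480468973398559 0.24580408983623733
ex [0.2099 0.9777] 1.3593110540033342 cross 2.938955521676201
origin [0.5477 0.2536] 0.6035366207060389
62 237.3548387096774 257.5 233 241 254 261
113 276.4424778761062 283.8141592920354 273 280 276 292
griptop (array([0.4624, 0.2594, 0.2834]), np.float64(0.00014233381978216202))
stemtop (array([0.5481, 0.2551, 0.2878]), np.float64(0.00015793131921681546))
0.27 [0.4625 0.2615 0.27  ] [0.473  0.2518 0.27  ]
0.28 [0.4624 0.2599 0.28  ] [0.4651 0.2575 0.28  ]
0.29 [0.4622 0.2583 0.29  ] [0.4572 0.2632 0.29  ]
```

View pics/z_tt.png

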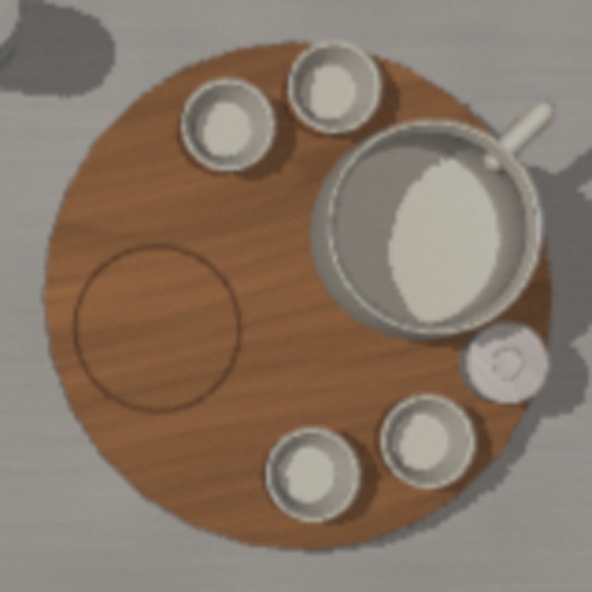

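Run:
```python
from cell import robot, camera, planner
from h import *
np.set_printoptions(precision=4,suppress=True)
T=camera("top")
z=lambda x,y:(350+(x+.5)/3.7-.5,150+(y+.5)/3.7-.5)
F=onz(T,*z(158,328),.034)
e=[onz(T,*z(*p),.034) for p in((75,328),(240,328),(158,244),(158,411))]
print("free",F,np.hypot(*F[:2]),np.linalg.norm(e[0]-e[1]),np.linalg.norm(e[2]-e[3]), sum(e)/4)
r=[onz(T,*z(*p),.034) for p in((44,296),(298,41),(298,549))]
# circle centre from 3 pts
A=np.array([2*(r[1]-r[0])[:2],2*(r[2]-r[0])[:2]]);b=[r[1][:2]@r[1][:2]-r[0][:2]@r[0][:2],r[2][:2]@r[2][:2]-r[0][:2]@r[0][:2]]
C=np.linalg.solve(A,b);print("tt",C,np.linalg.norm(C-r[0][:2]),np.linalg.norm(C-F[:2]))
h=cv2.cvtColor(T["color"],cv2.COLOR_RGB2GRAY)
O=np.array([.548,.254]);
for yaw in np.arange(-3,3.2,.5):
    out=[]
    for a in range(0,360,45):
        q=planner.inverse_kinematics([O[0]+.085*np.cos(np.radians(a)),O[1]+.085*np.sin(np.radians(a)),.244],[np.pi,0,yaw]); out.append(None if q is None else round(float(q[5]),2))
    print(round(yaw,2),out)
```

```text
free [ 0.5128 -0.1491  0.034 ] 0.5340081198116865 0.1291025412445953 0.13054433837313137 [ 0.513 -0.149  0.034]
tt [ 0.5379 -0.2598] 0.19918998625338005 0.11349250490223257
-3.0 [-1.49, -1.4, -1.33, -1.33, -1.42, -1.55, -1.61, -1.58]
-2.5 [-1.99, -1.9, -1.83, -1.83, -1.92, -2.05, -2.11, -2.08]
-2.0 [-2.49, -2.4, -2.33, -2.33, -2.42, -2.55, -2.61, -2.58]
-1.5 [None, None, -2.83, -2.83, None, None, None, None]
-1.0 [2.79, None, None, None, None, 2.74, 2.68, 2.7]
-0.5 [2.29, 2.38, 2.45, 2.45, 2.36, 2.24, 2.18, 2.2]
0.0 [1.79, 1.88, 1.95, 1.95, 1.86, 1.74, 1.68, 1.7]
0.5 [1.29, 1.38, 1.45, 1.45, 1.36, 1.24, 1.18, 1.2]
1.0 [0.79, 0.88, 0.95, 0.95, 0.86, 0.74, 0.68, 0.7]
1.5 [0.29, 0.38, 0.45, 0.45, 0.36, 0.24, 0.18, 0.2]
2.0 [-0.21, -0.12, -0.05, -0.05, -0.14, -0.26, -0.32, -0.3]
2.5 [-0.71, -0.62, -0.55, -0.55, -0.64, -0.76, -0.82, -0.8]
3.0 [-1.21, -1.12, -1.05, -1.05, -1.14, -1.26, -1.32, -1.3]
```

Run:
```python
from cell import robot, camera, planner
from h import *
np.set_printoptions(precision=4,suppress=True)
yaw=1.36; R=[np.pi,0,yaw]
p=robot.read_tcp_pos()
robot.line_to([p[0],p[1],.38],v=.25)
robot.move_ptp([.4635,.259,.34],R)
print(robot.read_t(),robot.read_tcp_pos(),robot.read_eef_rot())
robot.line_to([.4635,.259,.244],v=.12)
print(robot.read_t(),robot.read_tcp_pos(),robot.read_contact_force())
cv2.imwrite("pics/t1.png",cv2.resize(camera("top")["color"][180:285,180:320,::-1],None,fx=5,fy=5))
S=camera("side");cv2.imwrite("pics/s1.png",cv2.resize(S["color"][200:340,200:340,::-1],None,fx=4.2,fy=4.2,interpolation=2))
```

```text
4.1333 [0.464  0.2584 0.34  ] [3.1414 0.0001 1.3588]
5.0833 [0.4641 0.2591 0.2446] [0.6063 1.2237 0.1051]
```

View pics/s1.png

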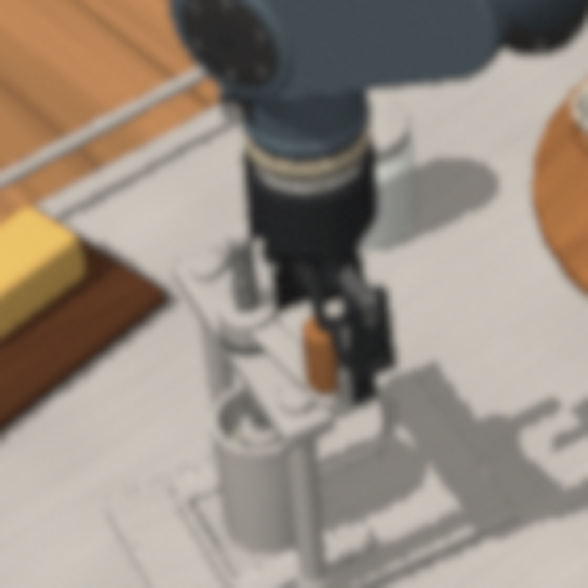

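Run:
```python
from cell import robot, camera, planner
from h import *
np.set_printoptions(precision=4,suppress=True)
robot.close(60)
print(robot.read_t(),robot.read_tcp_pos(),robot.read_contact_force(),robot.read_opening(),robot.read_opening()*85)
cv2.imwrite("pics/t2.png",cv2.resize(camera("top")["color"][180:285,180:320,::-1],None,fx=5,fy=5))
S=camera("side");cv2.imwrite("pics/s2.png",cv2.resize(S["color"][200:340,200:340,::-1],None,fx=4.2,fy=4.2,interpolation=2))
```

```text
5.775 [0.462  0.2591 0.2444] [-4.19   -0.0971  5.2874] 0.27988911036827924 23.790574381303735
```

View pics/s2.png

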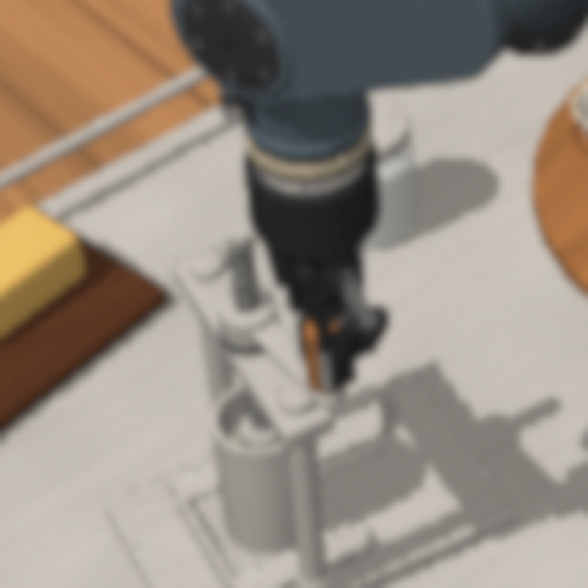

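```bash
cat > wind.py <<'E'
from cell import robot
import numpy as np
O=np.array([.5475,.254]); r=.0853; Z=.2445
def step(a,v=.15):
    a=np.radians(a); robot.line_to([O[0]+r*np.cos(a),O[1]+r*np.sin(a),Z],v=v)
    f=robot.read_contact_force(); p=robot.read_tcp_pos()
    rad=np.array([np.cos(a),np.sin(a)]); tan=np.array([-rad[1],rad[0]])
    d=p[:2]-O; return f[:2]@tan,f[:2]@rad,f[2],np.degrees(np.arctan2(d[1],d[0]))%360,np.hypot(*d)
E
python3 - <<'E'
from wind import *
for a in (190,205,220,235): print(a,np.round(step(a),4),robot.read_opening(),robot.read_t())
E
```

```text
190 [-7.332500e+00  3.336000e-01 -4.389400e+00  1.889615e+02  8.580000e-02] 0.2770185775266195 6.1583
205 [-5.248200e+00 -3.835000e-01 -5.202600e+00  2.041444e+02  8.550000e-02] 0.2793854158926332 6.4583
220 [-7.833800e+00 -1.331500e+00 -3.441500e+00  2.188471e+02  8.520000e-02] 0.27676130597462695 6.7583
235 [-6.903900e+00 -3.084500e+00 -3.190800e+00  2.337189e+02  8.490000e-02] 0.2760361292484003 7.0583
```

Run:
```python
from wind import *
a=235; lo=0
while a<235+980:
    a+=12; s=step(a); print(a,np.round(s,3),round(robot.read_t(),2))
    if abs(s[1])>30 or abs(s[0])>20: print("STOP");break
    if s[0]>-3.5:
        robot.hold(.1); a1=np.radians(a); f=robot.read_contact_force()[:2]@[-np.sin(a1),np.cos(a1)]; print("recheck",f)
        if f>-3: break
```

```text
247 [ 4.28000e-01 -3.64900e+00 -1.24300e+00  2.47452e+02  8.40000e-02] 7.33
recheck 0.5925804682856294
```

Run:
```python
from wind import *
for a in (255,263): print(a,np.round(step(a),3),round(robot.read_t(),2))
from cell import camera
from h import *
S=camera("side");cv2.imwrite("pics/s3.png",cv2.resize(S["color"][200:340,200:340,::-1],None,fx=4.2,fy=4.2,interpolation=2))
print(proj(S,[.548,.2545,.2878]))
```

```text
255 [-4.5240e+00 -5.1530e+00 -1.1790e+00  2.5355e+02  8.4000e-02] 7.67
263 [-6.56700e+00 -5.05800e+00 -1.08700e+00  2.60778e+02  8.40000e-02] 7.92
(np.float64(256.9610092399228), np.float64(257.50112895514195))
```

View pics/s3.png

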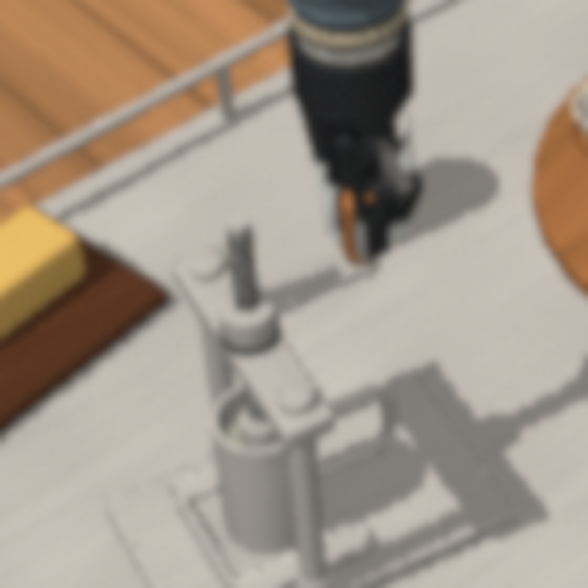

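```bash
sed -i 's/O=np.array(.*;/O=np.array([.5472,.2552]); r=.085;/;s/ r=.0853; Z/ Z/' wind.py; head -3 wind.py
python3 - <<'E'
from wind import *
a=263; lo=0
while a<263+900:
    a+=12; s=step(a); print(a,np.round(s,3),round(robot.read_t(),2))
    if abs(s[1])>30 or abs(s[0])>20: print("STOP");break
    lo=lo+1 if s[0]>-3.2 else 0
    if lo>=3: break
E
```

```text
from cell import robot
import numpy as np
O=np.array([.5472,.2552]); r=.085; Z=.2445
275 [-7.07700e+00 -1.12100e+00  1.46200e+00  2.73019e+02  8.50000e-02] 8.24
287 [-7.25100e+00 -4.55000e-01  2.64700e+00  2.84814e+02  8.50000e-02] 8.51
299 [-6.9810e+00 -4.8800e-01  3.0630e+00  2.9677e+02  8.5000e-02] 8.78
311 [-7.30600e+00 -1.91500e+00  1.70400e+00  3.08823e+02  8.50000e-02] 9.04
323 [-6.9630e+00  6.8000e-02  1.1470e+00  3.2075e+02  8.5000e-02] 9.31
335 [-7.1880e+00 -2.2800e-01  1.4190e+00  3.3271e+02  8.5000e-02] 9.57
347 [-7.4720e+00  1.9400e-01  5.1300e-01  3.4468e+02  8.5000e-02] 9.84
359 [-7.03700e+00 -1.86000e-01  5.40000e-01  3.56656e+02  8.50000e-02] 10.11
371 [-7.344  0.502 -0.845  8.639  0.085] 10.38
383 [-6.788  0.674 -0.736 20.637  0.085] 10.64
395 [-6.884  1.321 -1.744 32.705  0.085] 10.91
407 [-6.238  1.795 -2.607 44.829  0.085] 11.18
419 [-7.102  2.114 -3.749 57.     0.085] 11.44
431 [-7.709  2.166 -4.748 69.234  0.085] 11.71
443 [-7.086  2.482 -4.621 81.411  0.085] 11.97
455 [-7.2480e+00  3.1130e+00 -4.9520e+00  9.3635e+01  8.5000e-02] 12.24
467 [-7.26900e+00  1.95700e+00 -6.08300e+00  1.05798e+02  8.50000e-02] 12.51
479 [-7.16900e+00  3.28200e+00 -5.60700e+00  1.18003e+02  8.50000e-02] 12.78
491 [-7.69100e+00  3.47100e+00 -5.64800e+00  1.30142e+02  8.50000e-02] 13.04
503 [-6.36000e+00  3.56700e+00 -5.50500e+00  1.42308e+02  8.50000e-02] 13.31
515 [-6.67600e+00  1.36500e+00 -4.32400e+00  1.54416e+02  8.50000e-02] 13.57
527 [-6.72000e+00  7.96000e-01 -4.59300e+00  1.66498e+02  8.50000e-02] 13.84
539 [-7.47400e+00 -1.11100e+00 -3.07400e+00  1.78372e+02  8.50000e-02] 14.11
551 [-7.93000e-01  1.21000e+00 -1.70700e+00  1.91506e+02  8.50000e-02] 14.38
563 [-2.11200e+00  8.66000e-01  6.52000e-01  2.03027e+02  8.50000e-02] 14.64
575 [1.09600e+00 1.49600e+00 8.26000e-01 2.15224e+02 8.50000e-02] 14.91
```

Run:
```python
from wind import *
a=575
while a<695:
    a+=12.5; s=step(a); print(a,np.round(s,3),round(robot.read_t(),2))
    if abs(s[1])>25 or abs(s[0])>6: print("STOP");break
from cell import camera
from h import *
S=camera("side");cv2.imwrite("pics/s4.png",cv2.resize(S["color"][200:340,200:340,::-1],None,fx=4.2,fy=4.2,interpolation=2))
```

```text
587.5 [1.48900e+00 2.81900e+00 5.28000e-01 2.27857e+02 8.50000e-02] 15.18
600.0 [1.48000e+00 3.37000e+00 4.74000e-01 2.40243e+02 8.50000e-02] 15.46
612.5 [-1.7800e-01  3.8190e+00  1.9560e+00  2.5272e+02  8.5000e-02] 15.73
625.0 [1.34000e-01 3.63100e+00 1.63400e+00 2.65167e+02 8.50000e-02] 16.01
637.5 [5.79000e-01 4.32500e+00 1.43900e+00 2.77599e+02 8.50000e-02] 16.28
650.0 [5.6000e-02 3.7050e+00 1.2550e+00 2.9006e+02 8.5000e-02] 16.56
662.5 [1.04200e+00 4.33400e+00 5.23000e-01 3.02533e+02 8.50000e-02] 16.83
675.0 [1.0430e+00 2.9790e+00 1.2980e+00 3.1501e+02 8.5000e-02] 17.11
687.5 [1.0050e+00 3.1400e+00 1.0100e+00 3.2755e+02 8.5000e-02] 17.38
700.0 [3.70000e-01 3.10300e+00 1.65000e+00 3.40129e+02 8.50000e-02] 17.66
```

View pics/s4.png

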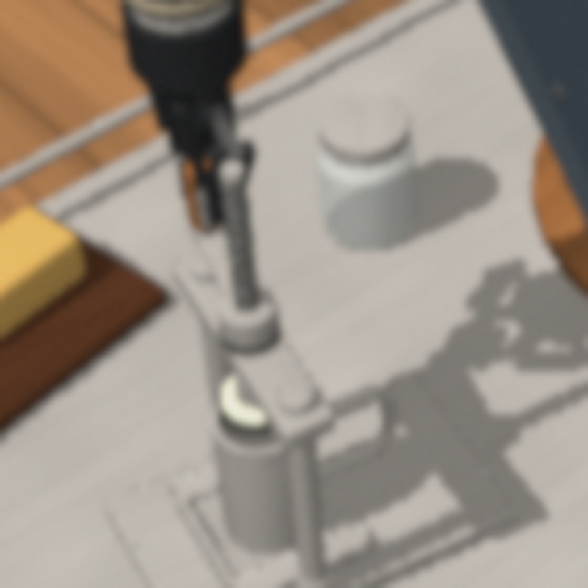

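Run:
```python
from cell import robot, camera, planner
from h import *
np.set_printoptions(precision=4,suppress=True)
robot.gripper_open()
p=robot.read_tcp_pos(); print(robot.read_t(),p,robot.read_contact_force())
robot.line_to([p[0],p[1],.41],v=.25)
R=[np.pi,0,1.3593]
robot.move_ptp([.43,.10,.40],R)
print(robot.read_t(),robot.read_contact_force())
T=camera("top");S=camera("side")
cv2.imwrite("pics/t5.png",cv2.resize(T["color"][180:285,200:340,::-1],None,fx=5.5,fy=5.5,interpolation=2))
cv2.imwrite("pics/s5.png",cv2.resize(S["color"][220:340,210:330,::-1],None,fx=5,fy=5,interpolation=2))
O=np.array([.5475,.2547]);e=np.array([.2099,.9777])
for x,z in ((-.035,.106),(-.084,.111),(-.100,.095),(-.095,.03)):
    q=np.r_[O+x*e,z]; a=proj(T,q);b=proj(S,q); print(x,z,[(a[0]-200)*5.5,(a[1]-180)*5.5],[(b[0]-210)*5,(b[1]-220)*5])
```

```text
18.3333 [0.627  0.2261 0.2444] [-0.8607  0.5255  0.2524]
20.075 [0.6963 0.4431 0.147 ]
-0.035 0.106 [np.float64(336.2870480909821), np.float64(273.2076146123801)] [np.float64(315.96034332173673), np.float64(395.7791730992929)]
-0.084 0.111 [np.float64(431.86096369832137), np.float64(291.31569580283264)] [np.float64(391.2334573160854), np.float64(357.55359516650543)]
-0.1 0.095 [np.float64(465.71055702388026), np.float64(299.2440460345297)] [np.float64(416.52452401351894), np.float64(365.7959131272392)]
-0.095 0.03 [np.float64(465.13349659577614), np.float64(304.38539287931115)] [np.float64(412.8705673963779), np.float64(442.1709580834869)]
```

View pics/t5.png

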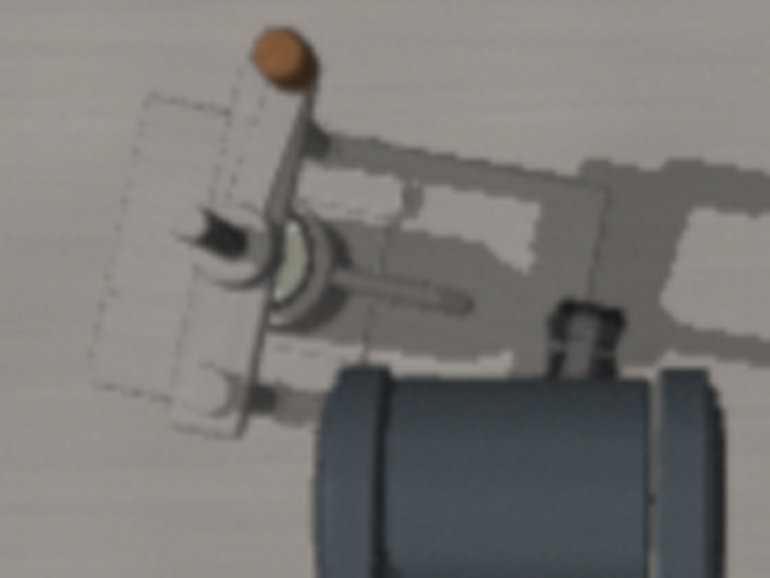

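View pics/s5.png

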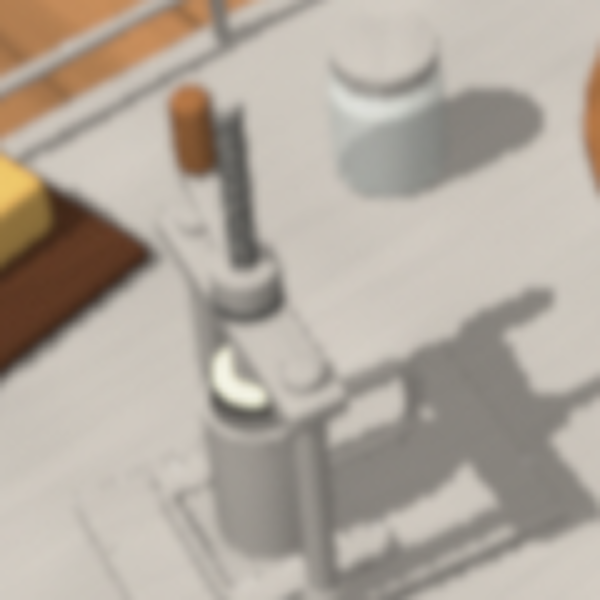

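Run:
```python
from cell import robot, camera, planner
from h import *
np.set_printoptions(precision=4,suppress=True)
R=[np.pi,0,1.36]; g=[.528,.1700]
robot.move_ptp([*g,.22],R)
robot.line_to([*g,.082],v=.12)
print(robot.read_t(),robot.read_tcp_pos(),robot.read_contact_force())
robot.close(100)
print(robot.read_t(),robot.read_tcp_pos(),robot.read_contact_force(),robot.read_wrist_torque(),robot.read_opening()*85)
T=camera("top");S=camera("side")
cv2.imwrite("pics/t6.png",cv2.resize(T["color"][180:285,200:340,::-1],None,fx=5.5,fy=5.5,interpolation=2))
cv2.imwrite("pics/s6.png",cv2.resize(S["color"][220:340,210:330,::-1],None,fx=5,fy=5,interpolation=2))
```

```text
22.35 [0.5286 0.1701 0.0828] [ 0.9725  0.3004 -0.3338]
23.05 [0.5281 0.17   0.0823] [-0.3773 -1.2383  2.7409] [ 0.0226  0.2265 -0.0285] 7.364581335657002
```

View pics/s6.png

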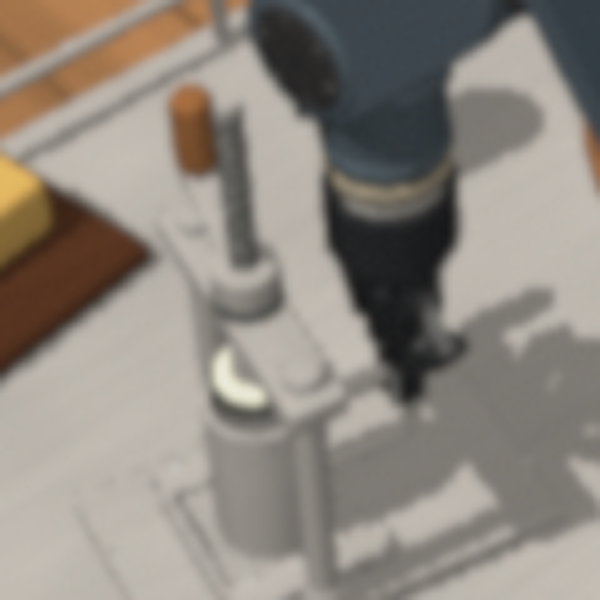

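Run:
```python
from cell import robot, camera, planner
from h import *
np.set_printoptions(precision=4,suppress=True)
p0=np.array([.528,.17,.082]); e=np.array([.2091,.9779,0])
for d in (.005,.015,.03,.05,.07,.09,.106):
    robot.line_to(p0-d*e,v=.06); f=robot.read_contact_force()
    print(d,round(robot.read_t(),2),robot.read_tcp_pos(),f,robot.read_wrist_torque(),round(robot.read_opening()*85,2))
    if np.linalg.norm(f)>30: print("STOP");break
T=camera("top");S=camera("side")
cv2.imwrite("pics/t7.png",cv2.resize(T["color"][180:285,200:340,::-1],None,fx=5.5,fy=5.5,interpolation=2))
cv2.imwrite("pics/s7.png",cv2.resize(S["color"][220:340,230:350,::-1],None,fx=5,fy=5,interpolation=2))
```

```text
0.005 23.4 [0.5272 0.1651 0.0821] [-0.2743  1.5327  2.9482] [ 0.3301  0.0412 -0.1019] 7.22
0.015 23.72 [0.5249 0.1547 0.0822] [0.9861 0.2278 2.9315] [ 0.1618  0.0476 -0.0362] 7.46
0.03 24.12 [0.5215 0.1398 0.0822] [-1.4495  0.0721  5.5723] [ 0.0534  0.0712 -0.0349] 7.36
0.05 24.6 [0.5173 0.1203 0.0822] [-0.717  -0.2585  5.8344] [-0.0169  0.0888 -0.1032] 7.23
0.07 25.08 [0.5131 0.1006 0.0822] [-1.3039 -0.8846  6.6698] [ 0.0099  0.0817 -0.0387] 7.19
0.09 25.57 [0.5089 0.0811 0.0822] [0.0848 0.0106 5.7569] [ 0.0675  0.0914 -0.0751] 7.3
0.106 25.98 [0.5056 0.0655 0.0822] [-0.3228 -0.469   6.0185] [ 0.0998  0.0998 -0.0197] 7.42
```

View pics/s7.png

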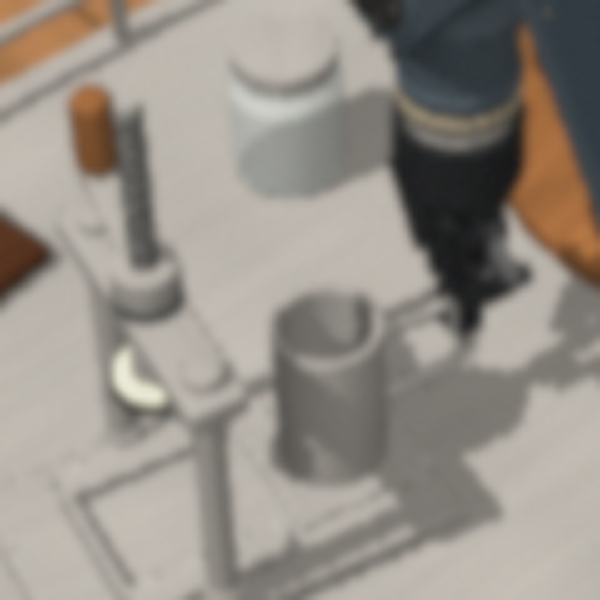

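View pics/t7.png

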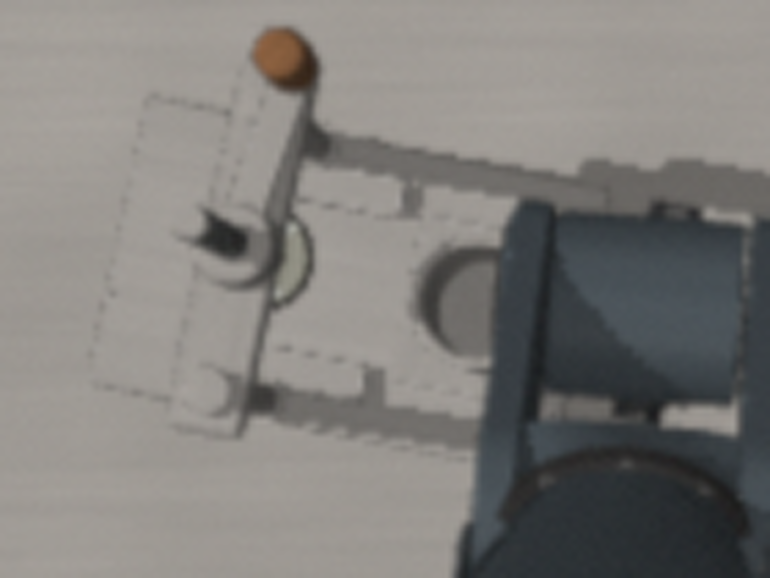

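Run:
```python
from cell import robot, camera, planner
from h import *
np.set_printoptions(precision=4,suppress=True)
robot.line_to([.5056,.0655,.16],v=.08)
print(round(robot.read_t(),2),robot.read_tcp_pos(),robot.read_contact_force(),robot.read_wrist_torque(),round(robot.read_opening()*85,2))
robot.line_to([.4948,-.2341,.17],v=.15)
print(round(robot.read_t(),2),robot.read_tcp_pos(),robot.read_contact_force(),robot.read_wrist_torque(),round(robot.read_opening()*85,2),robot.read_joint_positions())
T=camera("top");S=camera("side")
cv2.imwrite("pics/t8.png",cv2.resize(T["color"][150:310,330:510,::-1],None,fx=4,fy=4,interpolation=2))
cv2.imwrite("pics/s8.png",cv2.resize(S["color"][140:290,290:440,::-1],None,fx=4,fy=4,interpolation=2))
```

```text
27.21 [0.5051 0.0655 0.1595] [ 0.23   -0.0003 -3.6961] [-0.2739  0.0845 -0.0055] 7.1
29.36 [ 0.4947 -0.2333  0.1699] [-0.1377 -1.0823 -3.6011] [-0.2881  0.0685 -0.0052] 7.29 [-0.6451  0.5061  1.6902  0.0002  0.9459 -0.4353]
```

View pics/s8.png

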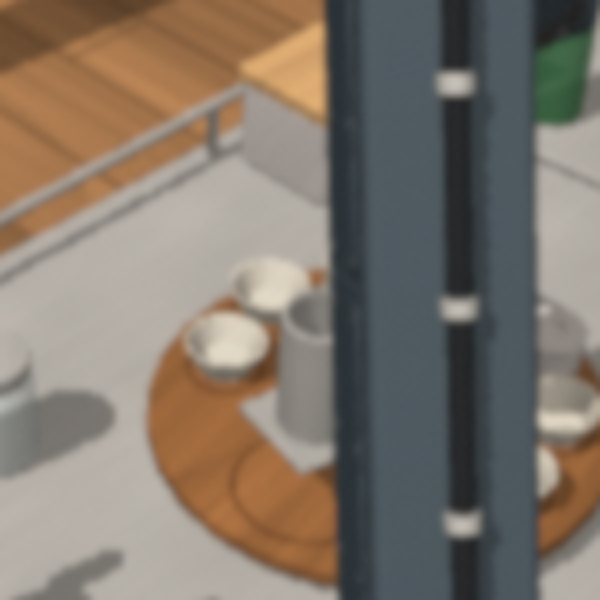

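View pics/t8.png

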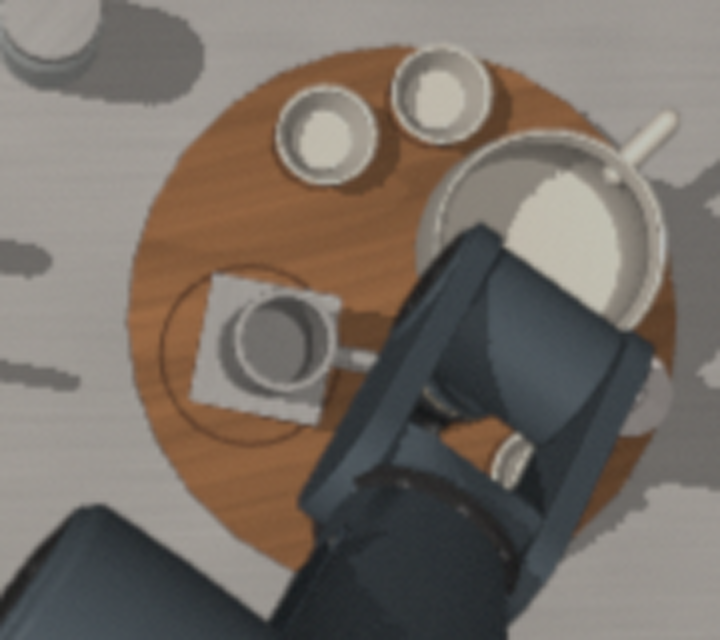

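Run:
```python
from cell import robot, camera, planner
from h import *
np.set_printoptions(precision=4,suppress=True)
T=camera("top")
z=lambda x,y:(330+(x+.5)/4-.5,150+(y+.5)/4-.5)
C=[onz(T,*z(*p),.110) for p in((212,272),(340,295),(322,425),(190,400))]
for i in range(4):
    d=C[(i+1)%4]-C[i]; print("side",np.linalg.norm(d),np.degrees(np.arctan2(d[1],d[0])))
print("foot",sum(C)/4); print("rim",onz(T,*z(285,341),.218))
print("pred",np.array(robot.read_tcp_pos())[:2]+.087*np.array([np.cos(1.36),np.sin(1.36)]))
```

```text
side 0.08965404673907497 -101.2957178250964
side 0.09046039454141516 170.47015858496601
side 0.09228570811723726 78.13745287936423
side 0.08950460673871527 -11.193016355512484
foot [ 0.5137 -0.15    0.11  ]
rim [ 0.5125 -0.1477  0.218 ]
pred [ 0.513  -0.1485]
```

Run:
```python
from cell import robot, camera, planner
from h import *
np.set_printoptions(precision=4,suppress=True)
x,y=.4946,-.2338
robot.line_to([x,y,.125],v=.06)
robot.line_to([x,y,.104],v=.03)
f0=robot.read_contact_force()[2]; print(f0)
zz=.104
while zz>.0945:
    zz-=.001; robot.line_to([x,y,zz],v=.015); robot.hold(.05); f=robot.read_contact_force()
    print(round(zz,4),robot.read_tcp_pos(),f,robot.read_wrist_torque())
    if f[2]>-.3: break
print(robot.read_t())
T=camera("top")
cv2.imwrite("pics/t9.png",cv2.resize(T["color"][150:310,330:510,::-1],None,fx=4,fy=4,interpolation=2))
```

```text
-3.2932712171825367
0.103 [ 0.4947 -0.2338  0.1031] [ 0.1768 -0.1043 -3.5102] [-0.2971  0.0238 -0.0171]
0.102 [ 0.4946 -0.2338  0.102 ] [ 0.0864  0.2508 -4.0435] [-0.3414  0.0599  0.0073]
0.101 [ 0.4946 -0.2338  0.101 ] [-0.415  -0.2314 -3.9816] [-0.3188  0.114  -0.0059]
0.1 [ 0.4946 -0.2338  0.1   ] [-0.063   0.1701 -3.4674] [-0.3583  0.0848  0.0227]
0.099 [ 0.4947 -0.234   0.0992] [ 0.059  -0.8178 -1.878 ] [-0.281   0.0911  0.0083]
0.098 [ 0.495  -0.2342  0.0983] [-0.2846 -1.0227  0.5302] [-0.271   0.1082  0.0171]
33.0583
```

View pics/t9.png

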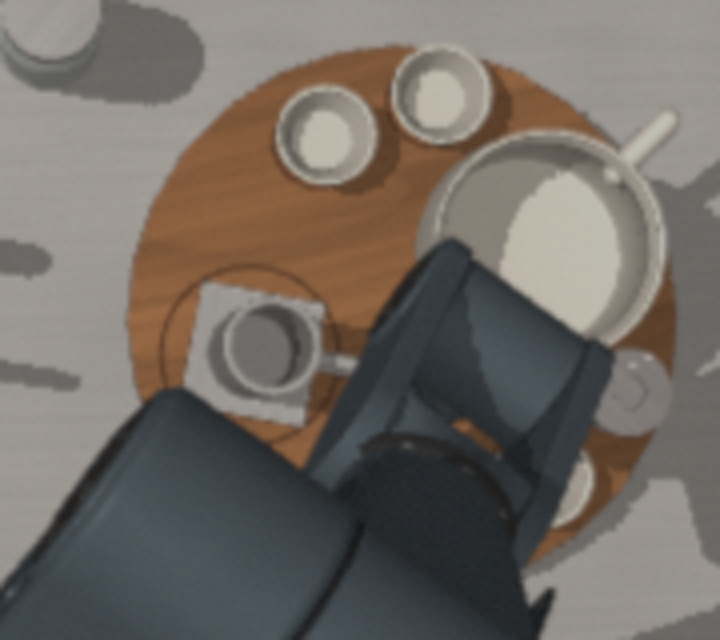

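Run:
```python
from cell import robot, camera, planner
from h import *
np.set_printoptions(precision=4,suppress=True)
x,y=.4946,-.2338
robot.line_to([x,y,.0972],v=.015); robot.hold(.1); print(robot.read_contact_force(),robot.read_wrist_torque())
robot.gripper_open(); robot.hold(.2)
print(robot.read_opening(),robot.read_contact_force())
robot.line_to([x,y,.22],v=.06)
robot.line_to([x,y,.40],v=.2)
robot.move_ptp([.15,-.5,.42],[np.pi,0,.3])
print(robot.read_t(),robot.read_contact_force())
T=camera("top");S=camera("side")
cv2.imwrite("pics/t10.png",T["color"][:,:,::-1])
cv2.imwrite("pics/t10z.png",cv2.resize(T["color"][150:310,330:510,::-1],None,fx=4,fy=4,interpolation=2))
cv2.imwrite("pics/s10.png",S["color"][:,:,::-1])
```

```text
[-0.9481 -1.0595  5.817 ] [-0.1416  0.3508  0.0161]
0.9978754354211098 [-0.2014  0.2275 -0.0654]
39.2417 [-1.4778 -0.2272  0.1137]
```

View pics/t10z.png

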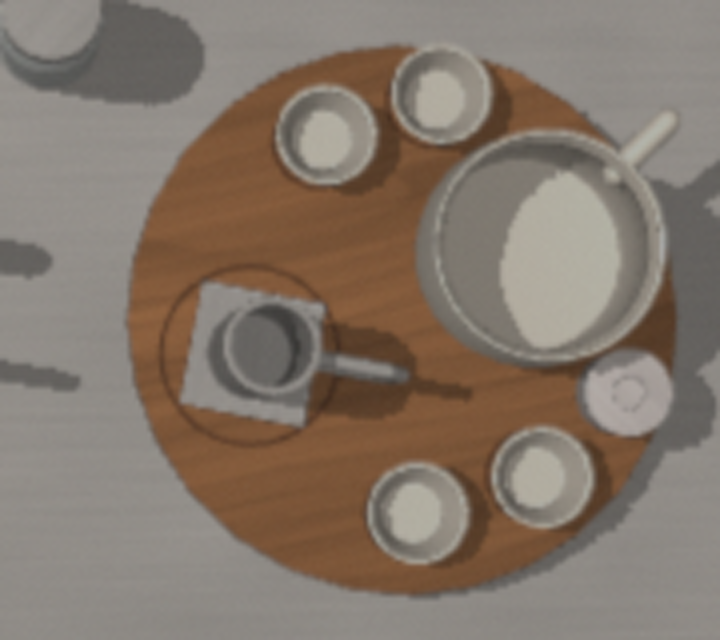

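View pics/s10.png

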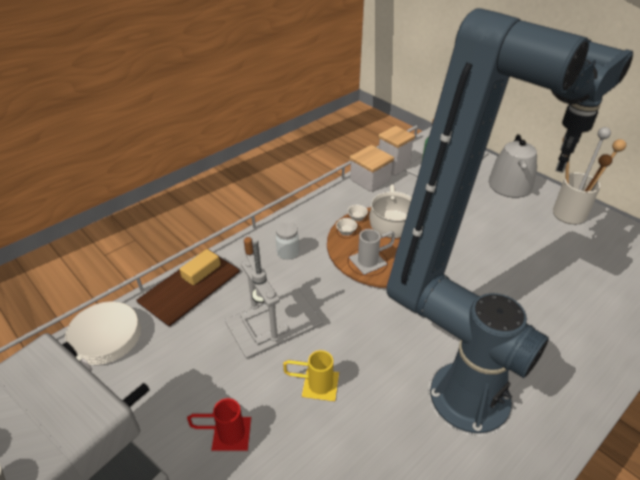

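Run:
```python
from cell import finish_job
print(finish_job())
```

```text
the job is handed in; nothing more can be done
None
```

The job is handed in, at about 39 s of the 72 s allowed; no verdict was reported.

- **Winding:** I gripped the crank grip and wound it anticlockwise. The lip dragged at about 7 N and let go after about one turn, when the force fell below about 2 N. One early low-force reading, at about 70° of turn, was a false alarm: the drag came back on the next step. I wound on about 0.43 turn after release, short of the 2/3-turn jam point. The force stayed low and the side picture showed the plunger clear of the rim. The grip was left to one side, away from the front.
- **Mould out of the rails:** I gripped the handle, slid the mould about 106 mm forward along the base with forces of about 7 N or less, and lifted it. It drooped about 1°, which is within the measuring error.
- **Placing:** I lowered it in 1 mm steps. The foot touched at the expected height, and I pressed to about 6 N before opening the gripper.

**Last check:** in the final top picture the mould stands upright with its foot about 2–3 mm or less from the ring's centre. One foot corner reaches about to the ring line. The ring is within about 1 mm of where it was in the first picture, so the turntable did not turn noticeably. The dishes, pot, burner cup and jar look undisturbed by eye; I did not measure them. The arm was clear of everything.

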